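# Find the full-weight lens cell and show it to the camera

## Robot

A 7-joint arm with a two-finger parallel gripper is mounted at the origin on the work surface. World frame = base frame: x ahead of the robot, y to its left, z up, the work surface at z = 0. Lengths are in m, angles in rad, forces in N, time in s.
With the tool pointing down it reaches from about 0.425 to 0.925 m from the base axis. Payload 6.8 kg.
Tool frame: the origin (TCP) lies on the front face of the gripper's body, between the roots of the fingers; the fingertips stand 73 mm ahead of it and the grasp point (between the pads) lies 54 mm ahead of it (bot.finger_overhang is the z of the fingertips in the tool frame, in m); z points along the fingers, y is the line along which they close (so a half turn about z gives the same grasp; the last joint's range is limited). The gripper opens to 85 mm and grips with 20 to 120 N. Pads are 22 mm wide; open, the fingers measure 114 mm over their backs; the gripper's body (76 mm by 85 mm) begins 54 mm behind the grasp point. The pads swing forward as they close: fully open they stand 13 mm farther back than shut.
Start: joints at [1.076, 0.477, 0.022, 1.555, -0.011, 1.109, -0.083], TCP at [0.255, -0.625, 0.304] pointing down, gripper open.
Joint ranges: [-2.96, 2.96], [-0.34, 2.1], [-1.41, 1.46], [0.24, 2.44], [-1.37, 4.51], [0.17, 1.92], [-2.96, 2.96]. Speed limits (rad/s): [2.39, 2.39, 3.14, 3.14, 3.14, 3.14, 3.14].

## Interface

Orientations are given as a unit quaternion [w, x, y, z].
In Python, from station import bot gives the robot as it stands.
- The arm moves only by the tool servo_tool, never from a script. Its argument "motion" is one flat list of numbers, 7 for each row, row after row: the shift along the tool's x, y, z as a fraction of full scale, then the turn, a rotation vector about the tool's x, y, z as a fraction of full scale, then the closure, from 0 (fully open) to 1 (shut). In form: [tx, ty, tz, ax, ay, az, gripper, tx, ty, tz, ax, ay, az, gripper, ...]. A call has 1 to 5 rows; each row shifts and turns the commanded pose from where the row before left it, along the tool's axes as they then stand; what a row does not reach is not made up. Full scale, the value 1, is 0.02 m for a shift and 0.15 rad for a turn. A row lasts 1/8 s, in which the tool goes at most 62.5 mm and 10.7 degrees, less where a joint would pass 70% of its speed; a pose out of reach is approached as far as the arm can. A call with a number of a shift or a turn outside -1 to 1 is refused whole. A call with a gripper value outside its range is refused whole. The fingers move at their own pace and stop on an object; "grip_force" is the grip in N (left out, the last holds). Time passes only in rows, so rows that do not move let the fingers close. It gives the time, the measured TCP pose, the force, the opening and the grip force at its end, in the units of the state.
- bot.get_obs(): the state, without advancing time (a new reading comes with each control period).
- bot.read_camera(name): name is "scene" or "side" or "wrist"; returns the picture (384x512x3 uint8, red, green, blue); there is no depth.
- bot.get_calibration(name): a dict with "mtx" (3x3 intrinsics, pixels), "rvec" (rotation vector, rad) and "tvec" (3), from world to camera coordinates, as OpenCV has them. Camera axes: x right, y down, z forward; pixel columns grow to the right and rows downward; lengths in m; the calibration is good to about 2 mm. The wrist camera is an equidistant fisheye: a pixel r from the principal point sees the ray r / f radians off the axis. A picture is of the moment at which its call begins: read the wrist's pose just before it. get_calibration takes no time and is no camera call; for the wrist camera it gives the pose at the moment of the call.
- bot.hand_in(): hands the job in; it is judged then, once.
Trained networks look in the newest picture that a camera, given by its name, has taken for a name from the list of things; names that differ only in an ending like _2 or _b are one class to them, and where a whole thing is asked for, a point or a joint stands for the part that bears it (a point fixed in the world has none). Each returns a list of dicts, best first, with "p" (0 to 1); they miss things now and then, are a little off and sometimes report something else, mostly with a low value. They report only what shows in the picture. A call takes as long as a camera call. They do not tell look-alikes from the thing itself.
- bot.boxes_of(camera, name): "uv" ([column, row] in pixels, amid what is visible of it).
The state is a dict: "t": time; "q": joint angles; "joint_vel": joint speeds; "joint_torque": joint torques, N m; "eef_pos": TCP position; "tool_rot": TCP orientation; "contact_force": force on the tool from outside, world axes, zero at the start; "torque": the same for the moment, N m; "gripper_width": opening from 0.0 (shut) to 1.0 (fully open); "grasp_force": force on a finger pad.
Only numpy, scipy, OpenCV 4.12 (cv2) and the standard library are available. Lean on these libraries where they do the work, as an engineer would, in place of code of your own. Each camera call takes 0.05 s, during which the arm holds its last target. There are 200 camera calls.

## Task

One of the two capped lens cells in the yellow wooden tray was closed without its glass, which shows only in its weight: lift them in turn to feel which is lighter, and stand the lighter one upright in the red tray, in line with the two red-dotted rejects and midway between them. Then pick up the heavier cell and hold it upright in front of the inspection camera, its middle on the lens axis and 80 mm from the lens glass, and finish while still holding it there, steady. Set cells down rather than drop them, do not touch the camera, and leave the rejects and everything else on the bench where they are.

Things in the scene. Friction and masses are not known exactly. Their poses are not given: they have to be found in the camera images.
- cell_a: one of two look-alike lens cells: upright black cylinder, 46 mm diameter, 60 mm tall, thin bright rings, white dust cap on top, no dot. Starts in one place of the yellow tray. Origin: centre of its underside; z up its axis. Each cell weighs 140 to 350 g; either may be the heavier, by 80 to 200 g, and its look does not tell. What is inside is captive, with 1 mm of play.
- cell_b: the other look-alike lens cell; same size, origin and axes as cell_a, in the other place of the yellow tray.
- incoming_tray: low yellow wooden tray, fixed to the bench, 130 mm (its x) by 240 mm (its y), floor 5 mm above the bench, rim and middle divider up to 14 mm. A cell stands in each of the two places, 55 mm either side of the middle along its y (give or take 10 mm). Origin: centre of its underside.
- reject_tray: low red plastic tray, fixed to the bench, 100 mm (its x) by 250 mm (its y), floor 4 mm above the bench, rim 12 mm. Two rejects stand in it about 70 mm either side of the middle along its y, with an empty place between them. Origin: centre of its underside.
- reject_1: rejected lens cell standing in the red tray on its -y side: like the others (46 mm diameter, 60 mm tall) but with a red dot on the white cap. Origin: centre of its underside.
- reject_2: the other rejected lens cell with a red dot, standing in the red tray on its +y side. Origin: centre of its underside.
- camera: inspection camera on a column stand, fixed: base plate 150 (x) x 130 mm, 170 mm tall, black lens in a white ring light of 68 mm diameter. Origin: centre of the base plate's underside. The lens looks level along the camera's own -x, axis at y = 0, 135 mm above the bench; lens glass at x = -80 mm, so the point 80 mm before the glass is x = -160, y = 0, z = 135 mm in its frame.
- mug: bystander: white mug, 82 mm wide, 85 mm tall. Origin: centre of its underside.
- cleaner: bystander: clear bottle with blue cap, 44 mm wide, 115 mm tall. Origin: centre of its underside.
- loupe: bystander: black eye loupe, 38 mm wide, 34 mm tall. Origin: centre of its underside.
- tweezers: bystander: steel tweezers lying flat, 120 mm long (along its x), 9 mm high. Origin: near its middle, underside.
- transformer_1: bystander: black transformer, 84 x 74 mm, 75 mm tall. Origin: centre of its underside.
There are look-alikes about, which are no part of the job. Leave any green or orange look-alike of the cell_a alone.

How it is judged:
On the way, in this order (a step that is already met when the one before it is completed fails the run):
1. one of the two lens cells is lifted clear in the fingers while the other stands in the yellow tray (((height (world z) of cell_a above 0.035 m and contact force between cell_a and the fingers above 0.5 N and height (world z) of cell_b below 0.012 m and contact force between cell_b and the fingers below 0.05 N) or (height (world z) of cell_b above 0.035 m and contact force between cell_b and the fingers above 0.5 N and height (world z) of cell_a below 0.012 m and contact force between cell_a and the fingers below 0.05 N))), for 0.2 s.
2. the lighter cell stands let go in the red tray, midway between the two rejects, and the heavier still stands in the yellow tray (((horizontal distance between cell_a and reject_1 between 0.055 and 0.085 m and horizontal distance between cell_a and reject_2 between 0.055 and 0.085 m and x of cell_a in the frame of reject_tray between -0.015 and 0.015 m and angle between cell_a's own z axis and vertical below 0.1 rad and contact force between cell_a and reject_tray between 0.8 and 2.3 N and contact force between each of cell_a, cell_b and the fingers below 0.05 N and linear speed of cell_a below 0.02 m/s and contact force between cell_b and incoming_tray above 2.3 N) or (horizontal distance between cell_b and reject_1 between 0.055 and 0.085 m and horizontal distance between cell_b and reject_2 between 0.055 and 0.085 m and x of cell_b in the frame of reject_tray between -0.015 and 0.015 m and angle between cell_b's own z axis and vertical below 0.1 rad and contact force between cell_b and reject_tray between 0.8 and 2.3 N and contact force between each of cell_b, cell_a and the fingers below 0.05 N and linear speed of cell_b below 0.02 m/s and contact force between cell_a and incoming_tray above 2.3 N))), for 0.2 s.
At the end, for the whole second after the job is handed in: Heavier cell held still, upright (0.15 rad), its middle 80 mm (within 15) from the lens glass and within 13 mm of the lens axis sideways and in height. Lighter cell (under 2.3 N on the tray) stands let go in the red tray, within 15 mm of its long middle line, 55 to 85 mm from each reject (((x of cell_b in the frame of camera between -0.175 and -0.145 m and y of cell_b in the frame of camera between -0.013 and 0.013 m and z of cell_b in the frame of camera between 0.092 and 0.118 m and angle between cell_b's own z axis and vertical below 0.15 rad and contact force between cell_b and the fingers above 1 N and contact force between cell_b and camera below 0.05 N and linear speed of cell_b below 0.03 m/s and horizontal distance between cell_a and reject_1 between 0.055 and 0.085 m and horizontal distance between cell_a and reject_2 between 0.055 and 0.085 m and x of cell_a in the frame of reject_tray between -0.015 and 0.015 m and angle between cell_a's own z axis and vertical below 0.1 rad and contact force between cell_a and reject_tray between 0.8 and 2.3 N and contact force between cell_a and the fingers below 0.05 N and linear speed of cell_a below 0.02 m/s) or (x of cell_a in the frame of camera between -0.175 and -0.145 m and y of cell_a in the frame of camera between -0.013 and 0.013 m and z of cell_a in the frame of camera between 0.092 and 0.118 m and angle between cell_a's own z axis and vertical below 0.15 rad and contact force between cell_a and the fingers above 1 N and contact force between cell_a and camera below 0.05 N and linear speed of cell_a below 0.03 m/s and horizontal distance between cell_b and reject_1 between 0.055 and 0.085 m and horizontal distance between cell_b and reject_2 between 0.055 and 0.085 m and x of cell_b in the frame of reject_tray between -0.015 and 0.015 m and angle between cell_b's own z axis and vertical below 0.1 rad and contact force between cell_b and reject_tray between 0.8 and 2.3 N and contact force between cell_b and the fingers below 0.05 N and linear speed of cell_b below 0.02 m/s))); the arm keeps its last pose, push and grip.
It fails at once if the inspection camera is touched (contact force between camera and anything else above 0.5 N).
It fails at once if a reject is shifted by more than 12 mm or tipped (distance of any of reject_1, reject_2 from where it was at the start of the episode above 0.012 m or angle between any of reject_1, reject_2's own z axis and vertical above 0.25 rad).
It fails at once if a lens cell is tipped over or dropped (out of the fingers more than 20 mm above the tray floor) (angle between any of cell_a, cell_b's own z axis and vertical above 0.6 rad or (height (world z) of cell_a above 0.025 m and contact force between cell_a and the fingers below 0.01 N) or (height (world z) of cell_b above 0.025 m and contact force between cell_b and the fingers below 0.01 N)).
It fails at once if something else on the bench is shifted by more than 15 mm (distance of any of mug, cleaner, loupe, tweezers, transformer_1 from where it was at the start of the episode above 0.015 m).
It also fails if it takes over 72 s, if anything falls off the work surface, if the arm or the gripper's body presses on something with over 40 N, if the wrist force passes 120 N, or if a joint passes its speed limit or range.

## Working session

There is one attempt and no reset: what is moved stays moved. The work goes in short steps, Python scripts to look and compute and a tool call to move; the robot and the scene stay as the last step left them, time stands still between calls to the robot, and variables do not carry over. Pictures are saved under pics/ and viewed, at most 10 in all, crops included, and the job is handed in when it is done.

Besides the shell and the picture viewer there is one more tool, called after ">>>" in YAML: its name, and indented under it one key for each argument. servo_tool: Moves the arm, as the interface text tells. Shift numbers are shares of 0.02 m and turn numbers shares of 0.15 rad, none past 1 either way. Its arguments: {"type":"object","properties":{"motion":{"type":"array","items":{"type":"number","minimum":-1,"maximum":1}},"grip_force":{"type":"number"}},"required":["motion"]}

```bash
mkdir -p pics; ls
cat > h.py <<'E'
import numpy as np, cv2
from station import bot
def ray(cam,uv):
    c=bot.get_calibration(cam);K=np.array(c["mtx"],float);R=cv2.Rodrigues(np.array(c["rvec"],float))[0];t=np.array(c["tvec"],float).ravel()
    x=(uv[0]-K[0,2])/K[0,0];y=(uv[1]-K[1,2])/K[1,1]
    if cam=="wrist":
        r=np.hypot(x,y)+1e-9;d=np.array([np.sin(r)*x/r,np.sin(r)*y/r,np.cos(r)])
    else: d=np.array([x,y,1.])
    return -R.T@t, R.T@d
def at(cam,uv,z):
    o,d=ray(cam,uv);return o+d*(z-o[2])/d[2]
def save(cam,name):
    im=bot.read_camera(cam);cv2.imwrite(f"pics/{name}.png",cv2.cvtColor(np.asarray(im),cv2.COLOR_RGB2BGR));return im
E
python3 - <<'E'
from h import *
o=bot.get_obs();print({k:np.round(v,3) for k,v in o.items()})
Z=dict(cell_a=.035,reject_1=.034,incoming_tray=.007,reject_tray=.006,camera=.08,mug=.042,cleaner=.057,loupe=.017,tweezers=.005,transformer_1=.037)
ims=[]
for c in("scene","side"):
    ims.append(save(c,c))
    for n in Z:
        for b in bot.boxes_of(c,n):
            if b["p"]>.2: print(c,n,round(b["p"],2),np.round(b["uv"]),np.round(at(c,b["uv"],Z[n]),3))
E
```

```text
pics
{'t': np.float64(0.0), 'q': array([ 1.076,  0.478,  0.022,  1.556, -0.011,  1.109, -0.083]), 'joint_vel': array([ 0.   ,  0.   ,  0.001, -0.001,  0.003, -0.001, -0.001]), 'joint_torque': array([ 0.0000e+00, -5.9646e+01,  1.6080e+00, -2.8119e+01,  1.2000e-02,
        9.0000e-03,  0.0000e+00]), 'eef_pos': array([ 0.254, -0.625,  0.303]), 'tool_rot': array([-0.001,  0.981,  0.192, -0.   ]), 'contact_force': array([-0.391,  0.286, -0.166]), 'torque': array([-0.039, -0.007,  0.028]), 'grasp_force': np.float64(0.0), 'gripper_width': np.float64(1.001)}
scene cell_a 0.9 [169. 195.] [ 0.63  -0.219  0.035]
scene cell_a 0.82 [139. 143.] [ 0.474 -0.428  0.035]
scene cell_a 0.75 [195. 130.] [ 0.347 -0.288  0.035]
scene cell_a 0.67 [199. 162.] [ 0.478 -0.205  0.035]
scene reject_1 0.88 [315. 207.] [0.512 0.181 0.034]
scene reject_1 0.56 [366. 216.] [0.487 0.318 0.034]
scene incoming_tray 0.8 [187. 164.] [ 0.479 -0.249  0.007]
scene reject_tray 0.97 [338. 219.] [0.507 0.249 0.006]
scene reject_tray 0.61 [236. 264.] [0.745 0.044 0.006]
scene mug 0.69 [438. 206.] [0.385 0.493 0.042]
scene cleane
[... 447 characters left out ...]
39  0.035]
side cell_a 0.47 [349. 194.] [ 0.339 -0.289  0.035]
side reject_1 0.78 [208. 216.] [0.516 0.178 0.034]
side reject_1 0.55 [176. 239.] [0.488 0.311 0.034]
side incoming_tray 0.92 [316. 183.] [ 0.46  -0.244  0.007]
side incoming_tray 0.27 [332. 166.] [ 0.495 -0.346  0.007]
side reject_tray 0.77 [189. 235.] [0.498 0.262 0.006]
side reject_tray 0.65 [134. 286.] [0.415 0.49  0.006]
side mug 0.87 [134. 291.] [0.378 0.499 0.042]
side cleaner 0.48 [314. 181.] [ 0.438 -0.206  0.057]
side cleaner 0.46 [292. 136.] [ 0.672 -0.281  0.057]
side loupe 0.44 [174. 192.] [0.689 0.224 0.017]
side tweezers 0.41 [264. 215.] [0.438 0.002 0.005]
side transformer_1 0.63 [335. 131.] [ 0.625 -0.462  0.037]
```

View pics/scene.png

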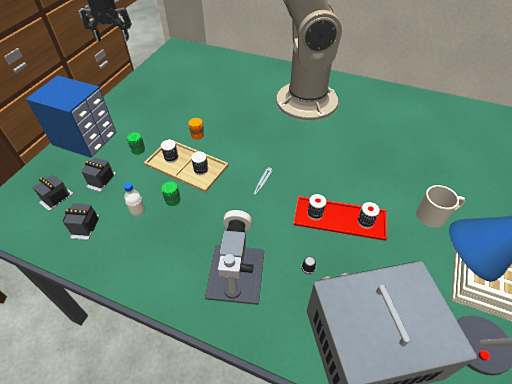

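View pics/side.png

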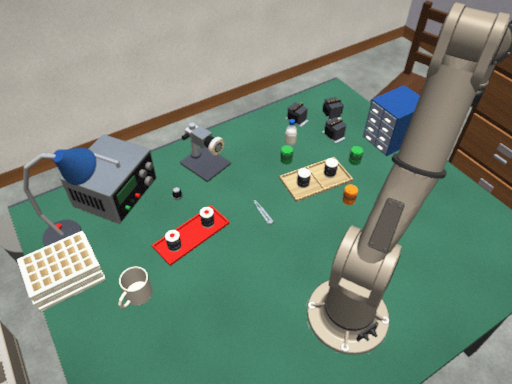

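The scene picture shows white-capped cells in the yellow tray at about (169,152) and (199,162). Look-alikes are green at (171,193) and (136,143) and orange at (196,128). The rejects are at (316,207) and (368,216), and the inspection camera is around (235,265). Only the two white-capped, dot-free cells in the yellow tray fit, so I'll confirm them in an enlarged crop, with the camera beside them.

Run:
```python
import cv2,numpy as np
s=cv2.imread("pics/scene.png");d=cv2.imread("pics/side.png")
f=lambda i,x,y,w,h:cv2.resize(i[y:y+h,x:x+w],(400,300),interpolation=cv2.INTER_CUBIC)
cv2.imwrite("pics/crop.png",np.vstack([np.hstack([f(s,140,130,100,75),f(s,175,205,128,96)]),np.hstack([f(d,275,140,100,75),f(d,165,120,80,60)])]))
```

```text
(no output)
```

View pics/crop.png

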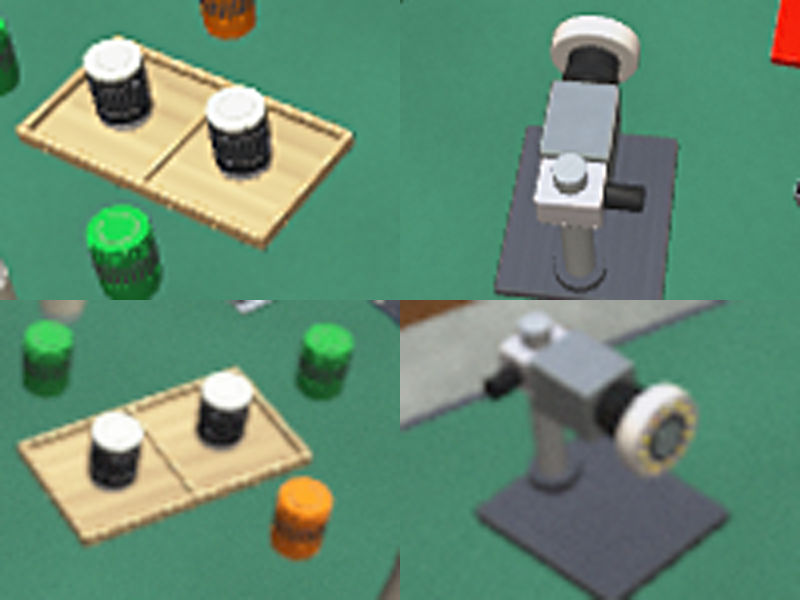

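Crops confirm two white-capped, dotless cells in the yellow tray. Next I work out the poses from cap, tray and base-plate corners.

Run:
```python
from h import *
S=lambda x,y,k,ox,oy:(x/k+ox,y/k+oy)
P=lambda n,c,uv,z:print(n,c,np.round(at(c,uv,z),3))
for n,uv in(("L",(115,58)),("R",(238,110))):P("cap"+n,"scene",S(*uv,4,140,130),.065)
for n,uv in(("R",(118,132)),("L",(226,92))):P("cap"+n,"side",S(*uv,4,275,140),.065)
for uv in((118,38),(353,137),(265,240),(20,127)):P("tray","scene",S(*uv,4,140,130),.014)
for uv in((128,127),(278,143),(263,297),(97,291)):P("base","scene",S(*uv,3.125,175,205),.01)
for uv in((77,213),(328,216),(212,298)):P("base","side",S(*uv,5,165,120),.01)
a=ray("scene",S(195,45,3.125,175,205));b=ray("side",S(258,128,5,165,120))
A=np.stack([a[1],-b[1]],1);k=np.linalg.lstsq(A,b[0]-a[0],rcond=None)[0]
print("ring",a[0]+k[0]*a[1],b[0]+k[1]*b[1])
for n in("cell_a",):pass
```

```text
capL scene [ 0.471 -0.311  0.065]
capR scene [ 0.486 -0.193  0.065]
capR side [ 0.481 -0.198  0.065]
capL side [ 0.469 -0.312  0.065]
tray scene [ 0.403 -0.36   0.014]
tray scene [ 0.435 -0.124  0.014]
tray scene [ 0.558 -0.139  0.014]
tray scene [ 0.526 -0.377  0.014]
base scene [ 0.719 -0.027  0.01 ]
base scene [0.684 0.097 0.01 ]
base scene [0.815 0.136 0.01 ]
base scene [0.86  0.017 0.01 ]
base side [0.819 0.135 0.01 ]
base side [ 0.714 -0.026  0.01 ]
base side [0.685 0.09  0.01 ]
ring [0.7021433  0.03408272 0.13908458] [0.70210067 0.03361305 0.13927026]
```

>>> servo_tool:
  motion: [0.38, -0.93, 0, 0, 0, 0, 0, 0.38, -0.93, 0, 0, 0, 0, 0, 0.38, -0.93, 0, 0, 0, 0, 0, 0.38, -0.93, 0, 0, 0, 0, 0, 0.38, -0.93, 0, 0, 0, 0, 0]
  grip_force: 40

```text
t: 1.72
eef_pos: [0.2547, -0.524, 0.304]
tool_rot: [0.0, 0.981, 0.192, 0.0]
contact_force: [0.5, 0.8, 0.8]
gripper_width: 0.997
grasp_force: 0.0
```

>>> servo_tool:
  motion: [0.94, -0.39, 0.28, 0, 0, 0, 0, 0.94, -0.39, 0.28, 0, 0, 0, 0, 0.94, -0.39, 0.28, 0, 0, 0, 0, 0.94, -0.39, 0.28, 0, 0, 0, 0, 0.94, -0.39, 0.28, 0, 0, 0, 0]

```text
t: 2.35
eef_pos: [0.3276, -0.4527, 0.2759]
tool_rot: [0.0, 0.981, 0.192, 0.0]
contact_force: [-0.1, -0.5, 0.2]
gripper_width: 1.003
grasp_force: 0.0
```

>>> servo_tool:
  motion: [0.94, -0.39, 0.28, 0, 0, 0, 0, 0.94, -0.39, 0.28, 0, 0, 0, 0, 0.94, -0.39, 0.28, 0, 0, 0, 0, 0.94, -0.39, 0.28, 0, 0, 0, 0, 0.94, -0.39, 0.28, 0, 0, 0, 0]

```text
t: 2.98
eef_pos: [0.3999, -0.3811, 0.2479]
tool_rot: [0.0, 0.981, 0.192, 0.0]
contact_force: [1.5, 0.3, -0.3]
gripper_width: 1.0
grasp_force: 0.0
```

>>> servo_tool:
  motion: [0.94, -0.39, 0.28, 0, 0, 0, 0, 0.94, -0.39, 0.28, 0, 0, 0, 0, 0.94, -0.39, 0.28, 0, 0, 0, 0, 0.94, -0.39, 0.28, 0, 0, 0, 0, 0.94, -0.39, 0.28, 0, 0, 0, 0]

```text
t: 3.6
eef_pos: [0.4723, -0.3096, 0.2199]
tool_rot: [0.0, 0.981, 0.192, 0.0]
contact_force: [-0.2, -0.1, -0.0]
gripper_width: 0.998
grasp_force: 0.0
```

>>> servo_tool:
  motion: [0, 0, 0, 0, 0, 0, 0, 0, 0, 0, 0, 0, 0, 0]

```text
t: 3.85
eef_pos: [0.4712, -0.3108, 0.2201]
tool_rot: [0.0, 0.981, 0.192, -0.0]
contact_force: [-0.0, 0.0, 0.3]
gripper_width: 0.999
grasp_force: 0.0
```

```bash
cat >> h.py <<'E'
def st():
    o=bot.get_obs();w,x,y,z=o["tool_rot"]
    from scipy.spatial.transform import Rotation as Ro
    M=Ro.from_quat([x,y,z,w]).as_matrix()
    print("t",round(float(o["t"]),2),"pos",np.round(o["eef_pos"],4),"psi",round(np.arctan2(M[1,0],M[0,0]),3),"zax",np.round(M[:,2],3),"F",np.round(o["contact_force"],2),"T",np.round(o["torque"],2),"w",round(float(o["gripper_width"]),3),"gf",round(float(o["grasp_force"]),1))
    return o,M
def go(target,M,o):
    d=M.T@(np.array(target)-o["eef_pos"]);print("units",np.round(d/.02,2))
E
python3 - <<'E'
from h import *
o,M=st();save("wrist","w1")
for n,z in(("cell_a",.035),("incoming_tray",.01)):
    for b in bot.boxes_of("wrist",n):
        if b["p"]>.2: print(n,round(b["p"],2),np.round(b["uv"]),np.round(at("wrist",b["uv"],z),3))
go((.47,-.311,.094),M,o)
E
```

```text
t 3.85 pos [ 0.4712 -0.3108  0.2201] psi 0.386 zax [-0.    -0.001 -1.   ] F [-0.02  0.02  0.29] T [0.03 0.01 0.05] w 0.999 gf 0.0
cell_a 0.96 [263. 187.] [ 0.467 -0.316  0.035]
cell_a 0.91 [197. 284.] [ 0.34  -0.292  0.035]
cell_a 0.79 [379. 224.] [ 0.474 -0.439  0.035]
cell_a 0.69 [146. 125.] [ 0.482 -0.196  0.035]
cell_a 0.57 [230.   8.] [ 0.603 -0.23   0.035]
incoming_tray 0.9 [213. 146.] [ 0.481 -0.259  0.01 ]
units [-0.06 -0.02  6.31]
```

View pics/w1.png

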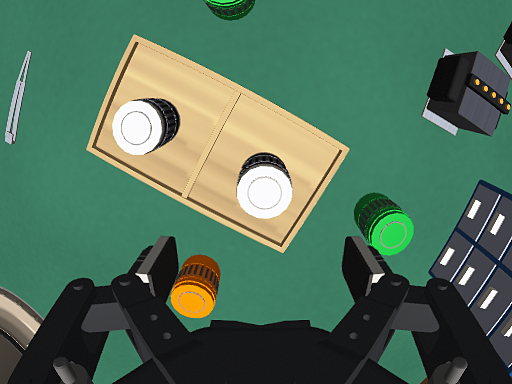

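The wrist view shows the left cell's cap at (265,191), the right one's at (136,126), and the green and orange look-alikes outside the tray.

Run:
```python
from h import *
o,M=st()
p=at("wrist",(264.5,191.5),.065);q=at("wrist",(136,127),.065);print(p,q)
go((p[0],p[1],.094),M,o)
```

```text
t 4.0 pos [ 0.4711 -0.311   0.2202] psi 0.385 zax [ 0.    -0.001 -1.   ] F [ 0.06 -0.1  -0.  ] T [-0.01  0.01  0.01] w 0.998 gf 0.0
[ 0.47269468 -0.31466666  0.065     ] [ 0.48428099 -0.19877539  0.065     ]
units [0.   0.2  6.31]
```

>>> servo_tool:
  motion: [0, 0.03, 0.9, 0, 0, 0, 0, 0, 0.03, 0.9, 0, 0, 0, 0, 0, 0.03, 0.9, 0, 0, 0, 0, 0, 0.03, 0.9, 0, 0, 0, 0, 0, 0.03, 0.9, 0, 0, 0, 0]

```text
t: 4.62
eef_pos: [0.4728, -0.3127, 0.1284]
tool_rot: [-0.0, 0.981, 0.192, -0.0]
contact_force: [-0.3, -0.3, 0.1]
gripper_width: 1.0
grasp_force: 0.0
```

>>> servo_tool:
  motion: [0, 0, 0.9, 0, 0, 0, 0, 0, 0, 0.9, 0, 0, 0, 0, 0, 0, 0, 0, 0, 0, 0, 0, 0, 0, 0, 0, 0, 0.6, 0, 0, 0, 0, 0, 0, 1]

```text
t: 5.25
eef_pos: [0.4734, -0.313, 0.0947]
tool_rot: [0.0, 0.981, 0.192, 0.001]
contact_force: [-0.1, 0.8, 0.5]
gripper_width: 0.601
grasp_force: 0.0
```

>>> servo_tool:
  motion: [0, 0, 0, 0, 0, 0, 1, 0, 0, 0, 0, 0, 0, 1, 0, 0, 0, 0, 0, 0, 1]

```text
t: 5.62
eef_pos: [0.4735, -0.3132, 0.0949]
tool_rot: [0.001, 0.981, 0.192, 0.001]
contact_force: [-1.1, -0.0, 6.3]
gripper_width: 0.535
grasp_force: 41.2
```

```bash
python3 -c "
from h import *
st()"
```

```text
t 5.62 pos [ 0.4735 -0.3132  0.0949] psi 0.387 zax [ 0.002 -0.001 -1.   ] F [-1.11 -0.    6.32] T [0.01 0.19 0.03] w 0.535 gf 41.2
```

>>> servo_tool:
  motion: [0, 0, -0.5, 0, 0, 0, 1, 0, 0, -0.7, 0, 0, 0, 1, 0, 0, -0.8, 0, 0, 0, 1, 0, 0, -0.5, 0, 0, 0, 1, 0, 0, 0, 0, 0, 0, 1]

```text
t: 6.25
eef_pos: [0.4734, -0.313, 0.1451]
tool_rot: [0.001, 0.981, 0.192, 0.001]
contact_force: [-0.2, -0.5, -3.4]
gripper_width: 0.537
grasp_force: 41.8
```

>>> servo_tool:
  motion: [0, 0, 0, 0, 0, 0, 1, 0, 0, 0, 0, 0, 0, 1]

```text
t: 6.5
eef_pos: [0.4726, -0.3125, 0.1433]
tool_rot: [-0.0, 0.981, 0.192, -0.0]
contact_force: [-0.1, 0.7, -3.9]
gripper_width: 0.537
grasp_force: 41.7
```

>>> servo_tool:
  motion: [0, 0, 0, 0, 0, 0, 1]

```text
t: 6.62
eef_pos: [0.4727, -0.3126, 0.1434]
tool_rot: [-0.0, 0.981, 0.192, -0.0]
contact_force: [-0.1, 0.8, -2.9]
gripper_width: 0.541
grasp_force: 41.7
```

>>> servo_tool:
  motion: [0, 0, 0, 0, 0, 0, 1]

```text
t: 6.75
eef_pos: [0.4729, -0.3127, 0.1436]
tool_rot: [-0.0, 0.981, 0.192, -0.0]
contact_force: [-0.1, 0.8, -3.2]
gripper_width: 0.538
grasp_force: 41.7
```

>>> servo_tool:
  motion: [0, 0, 0, 0, 0, 0, 1]

```text
t: 6.88
eef_pos: [0.4729, -0.3127, 0.1438]
tool_rot: [-0.0, 0.981, 0.192, -0.0]
contact_force: [-0.3, -0.9, -1.9]
gripper_width: 0.541
grasp_force: 41.7
```

>>> servo_tool:
  motion: [0, 0, 0.8, 0, 0, 0, 1, 0, 0, 0.8, 0, 0, 0, 1, 0, 0, 0.55, 0, 0, 0, 1, 0, 0, 0.25, 0, 0, 0, 1, 0, 0, 0, 0, 0, 0, 1]

```text
t: 7.5
eef_pos: [0.473, -0.3127, 0.0957]
tool_rot: [-0.0, 0.981, 0.192, -0.0]
contact_force: [-0.4, -0.7, -3.7]
gripper_width: 0.535
grasp_force: 42.0
```

>>> servo_tool:
  motion: [0, 0, 0, 0, 0, 0, 1, 0, 0, 0.03, 0, 0, 0, 1]

```text
t: 7.75
eef_pos: [0.4731, -0.3128, 0.0955]
tool_rot: [0.0, 0.981, 0.192, 0.0]
contact_force: [0.4, 0.8, -3.9]
gripper_width: 0.538
grasp_force: 42.0
```

>>> servo_tool:
  motion: [0, 0, 0.06, 0, 0, 0, 1, 0, 0, 0.02, 0, 0, 0, 1, 0, 0, 0, 0, 0, 0, 0.4, 0, 0, 0, 0, 0, 0, 0, 0, 0, 0, 0, 0, 0, 0]

```text
t: 8.38
eef_pos: [0.4731, -0.3128, 0.0937]
tool_rot: [0.0, 0.981, 0.192, 0.0]
contact_force: [-0.0, -0.5, 1.2]
gripper_width: 0.984
grasp_force: 0.0
```

>>> servo_tool:
  motion: [0, 0, 0, 0, 0, 0, 0, 0, 0, -0.9, 0, 0, 0, 0, 0, 0, -1, 0, 0, 0, 0, 0, 0, -1, 0, 0, 0, 0, 0, 0, -1, 0, 0, 0, 0]

```text
t: 9.0
eef_pos: [0.4731, -0.3129, 0.1737]
tool_rot: [0.0, 0.981, 0.192, 0.0]
contact_force: [0.2, 0.2, 0.7]
gripper_width: 1.008
grasp_force: 0.0
```

>>> servo_tool:
  motion: [0.53, -1, 0, 0, 0, 0, 0, 0.53, -1, 0, 0, 0, 0, 0, 0.53, -1, 0, 0, 0, 0, 0, 0.53, -1, 0, 0, 0, 0, 0, 0.53, -1, 0, 0, 0, 0, 0]

```text
t: 9.62
eef_pos: [0.4846, -0.1995, 0.173]
tool_rot: [0.0, 0.981, 0.192, 0.001]
contact_force: [0.4, -0.0, 0.5]
gripper_width: 1.0
grasp_force: 0.0
```

>>> servo_tool:
  motion: [0, 0, 0, 0, 0, 0, 0, 0, 0, 0, 0, 0, 0, 0]

```text
t: 9.88
eef_pos: [0.4843, -0.2011, 0.1724]
tool_rot: [0.001, 0.981, 0.192, 0.0]
contact_force: [0.3, -0.3, -0.1]
gripper_width: 1.001
grasp_force: 0.0
```

Run:
```python
from h import *
im=save("wrist","w2");o,M=st()
for b in bot.boxes_of("wrist","cell_a"):
    if b["p"]>.2: print(round(b["p"],2),np.round(b["uv"]),np.round(at("wrist",b["uv"],.045),3))
# white cap centroids
m=(im.min(2)>225).astype(np.uint8)
n,l,s,c=cv2.connectedComponentsWithStats(m)
for i in range(1,n):
    if s[i,4]>500: print("white",s[i,4],np.round(c[i]),np.round(at("wrist",c[i],.065),4))
go((.485,-.198,.094),M,o)
```

```text
t 9.93 pos [ 0.4842 -0.2014  0.1722] psi 0.385 zax [ 0.001 -0.001 -1.   ] F [ 0.11  0.23 -0.59] T [ 0.01 -0.03 -0.01] w 0.998 gf 0.0
0.91 [359.  37.] [ 0.619 -0.219  0.045]
0.83 [388. 244.] [ 0.49  -0.311  0.045]
0.66 [256. 206.] [ 0.482 -0.2    0.045]
0.63 [465. 278.] [ 0.484 -0.421  0.045]
white 3100 [255. 213.] [ 0.4843 -0.1984  0.065 ]
units [ 0.1  -0.15  3.91]
```

View pics/w2.png

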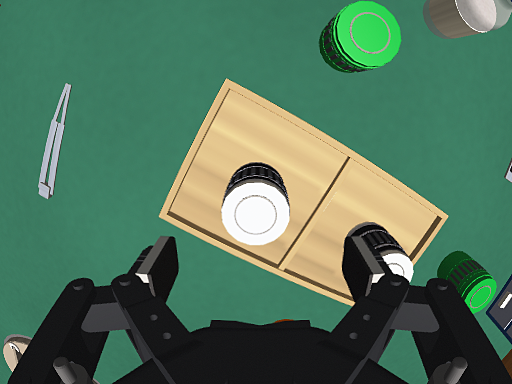

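The right cell's cap is at (255,213), centred between the fingers. The left cell stands safely beside the right finger at (385,255).

>>> servo_tool:
  motion: [0.05, -0.1, 1, 0, 0, 0, 0, 0, 0, 1, 0, 0, 0, 0, 0, 0, 1, 0, 0, 0, 0, 0, 0, 0.9, 0, 0, 0, 0, 0, 0, 0, 0, 0, 0, 0.3]

```text
t: 10.6
eef_pos: [0.4836, -0.1981, 0.0925]
tool_rot: [-0.001, 0.981, 0.192, -0.001]
contact_force: [-0.0, -0.1, -0.3]
gripper_width: 0.819
grasp_force: 0.0
```

>>> servo_tool:
  motion: [0, 0, 0, 0, 0, 0, 1, 0, 0, 0, 0, 0, 0, 1, 0, 0, 0, 0, 0, 0, 1, 0, 0, 0, 0, 0, 0, 1]

```text
t: 11.1
eef_pos: [0.4849, -0.1981, 0.0945]
tool_rot: [0.0, 0.981, 0.192, 0.001]
contact_force: [-0.9, 0.8, 5.7]
gripper_width: 0.539
grasp_force: 41.8
```

>>> servo_tool:
  motion: [0, 0, -0.5, 0, 0, 0, 1, 0, 0, -0.7, 0, 0, 0, 1, 0, 0, -0.8, 0, 0, 0, 1, 0, 0, -0.5, 0, 0, 0, 1, 0, 0, 0, 0, 0, 0, 1]

```text
t: 11.72
eef_pos: [0.485, -0.1981, 0.1448]
tool_rot: [0.001, 0.981, 0.192, 0.001]
contact_force: [0.3, 0.4, -1.6]
gripper_width: 0.544
grasp_force: 41.5
```

>>> servo_tool:
  motion: [0, 0, 0, 0, 0, 0, 1, 0, 0, 0, 0, 0, 0, 1]

```text
t: 11.98
eef_pos: [0.4841, -0.1978, 0.1432]
tool_rot: [-0.0, 0.981, 0.192, -0.0]
contact_force: [0.1, -0.0, -1.7]
gripper_width: 0.54
grasp_force: 41.5
```

>>> servo_tool:
  motion: [0, 0, 0, 0, 0, 0, 1]

```text
t: 12.1
eef_pos: [0.4842, -0.1978, 0.1433]
tool_rot: [-0.0, 0.981, 0.192, -0.0]
contact_force: [0.0, 0.1, -1.7]
gripper_width: 0.544
grasp_force: 41.5
```

>>> servo_tool:
  motion: [0, 0, 0, 0, 0, 0, 1]

```text
t: 12.22
eef_pos: [0.4844, -0.1978, 0.1435]
tool_rot: [-0.0, 0.981, 0.192, -0.0]
contact_force: [-0.6, 0.9, -1.2]
gripper_width: 0.543
grasp_force: 41.5
```

>>> servo_tool:
  motion: [0, 0, 0, 0, 0, 0, 1]

```text
t: 12.35
eef_pos: [0.4844, -0.1979, 0.1436]
tool_rot: [-0.0, 0.981, 0.192, -0.0]
contact_force: [-0.1, 0.0, -2.1]
gripper_width: 0.54
grasp_force: 41.5
```

>>> servo_tool:
  motion: [0, 0, 0, 0, 0, 0, 1]

```text
t: 12.48
eef_pos: [0.4845, -0.1979, 0.1437]
tool_rot: [0.0, 0.981, 0.192, -0.0]
contact_force: [0.8, 0.6, -2.0]
gripper_width: 0.542
grasp_force: 41.5
```

Left feels about 3.1 N, right about 1.7 N, so the right cell is the lighter one. I'm carrying it to the red tray.

>>> servo_tool:
  motion: [0.1, -0.2, -1, 0, 0, 0, 1, 0.4, -0.9, -1, 0, 0, 0, 1, 0.44, -0.97, -1, 0, 0, 0, 1, 0.44, -0.97, -1, 0, 0, 0, 1, 0.44, -0.97, 0, 0, 0, 0, 1]

```text
t: 13.1
eef_pos: [0.4888, -0.1093, 0.2254]
tool_rot: [0.001, 0.981, 0.192, 0.002]
contact_force: [0.1, 0.1, -1.7]
gripper_width: 0.543
grasp_force: 41.6
```

>>> servo_tool:
  motion: [0.44, -0.97, 0, 0, 0, 0, 1, 0.44, -0.97, 0, 0, 0, 0, 1, 0.44, -0.97, 0, 0, 0, 0, 1, 0.44, -0.97, 0, 0, 0, 0, 1, 0.44, -0.97, 0, 0, 0, 0, 1]

```text
t: 13.72
eef_pos: [0.492, -0.0028, 0.2237]
tool_rot: [0.0, 0.981, 0.192, 0.0]
contact_force: [-0.1, 0.3, -1.8]
gripper_width: 0.541
grasp_force: 41.6
```

>>> servo_tool:
  motion: [0.44, -0.97, 0, 0, 0, 0, 1, 0.44, -0.97, 0, 0, 0, 0, 1, 0.44, -0.97, 0, 0, 0, 0, 1, 0.44, -0.97, 0, 0, 0, 0, 1, 0.44, -0.97, 0, 0, 0, 0, 1]

```text
t: 14.35
eef_pos: [0.4962, 0.1036, 0.2237]
tool_rot: [0.0, 0.981, 0.192, 0.0]
contact_force: [0.7, -0.0, -2.0]
gripper_width: 0.541
grasp_force: 41.6
```

>>> servo_tool:
  motion: [0.44, -0.97, 0, 0, 0, 0, 1, 0.44, -0.97, 0, 0, 0, 0, 1, 0.44, -0.97, 0, 0, 0, 0, 1, 0.44, -0.97, 0, 0, 0, 0, 1, 0.44, -0.97, 0, 0, 0, 0, 1]

```text
t: 14.98
eef_pos: [0.5003, 0.21, 0.2237]
tool_rot: [0.0, 0.981, 0.192, -0.0]
contact_force: [-1.1, 0.1, -1.5]
gripper_width: 0.543
grasp_force: 41.6
```

>>> servo_tool:
  motion: [0.3, -0.6, 0, 0, 0, 0, 1, 0, 0, 0, 0, 0, 0, 1, 0, 0, 0, 0, 0, 0, 1]

```text
t: 15.35
eef_pos: [0.5015, 0.2217, 0.2235]
tool_rot: [0.0, 0.981, 0.192, -0.0]
contact_force: [0.6, 0.1, -2.3]
gripper_width: 0.54
grasp_force: 41.6
```

Run:
```python
from h import *
im=save("wrist","w3");o,M=st()
for n,z in(("reject_1",.044),("cell_a",.045),("reject_tray",.006),("camera",.08)):
  for b in bot.boxes_of("wrist",n):
    if b["p"]>.2: print(n,round(b["p"],2),np.round(b["uv"]),np.round(at("wrist",b["uv"],z),3))
i=im.astype(int);m=((i[...,0]>150)&(i[...,1]<90)&(i[...,2]<90)).astype(np.uint8)
n,l,s,c=cv2.connectedComponentsWithStats(m)
for k in range(1,n):
    if s[k,4]>20: print("red",s[k],np.round(c[k]),np.round(at("wrist",c[k],.064),4))
```

```text
t 15.4 pos [0.5015 0.2216 0.2236] psi 0.385 zax [-0.    -0.001 -1.   ] F [-0.23 -0.5  -2.13] T [ 0.02 -0.04  0.03] w 0.543 gf 41.6
reject_1 0.82 [152. 156.] [0.489 0.32  0.044]
reject_1 0.8 [305. 185.] [0.515 0.184 0.044]
cell_a 0.78 [492. 366.] [ 0.332 -0.323  0.045]
cell_a 0.6 [262. 268.] [0.422 0.186 0.045]
reject_tray 0.91 [228. 150.] [0.51  0.259 0.006]
reject_tray 0.49 [333.  12.] [0.678 0.216 0.006]
camera 0.85 [476.  38.] [0.701 0.103 0.08 ]
red [  111    97   252   135 15501] [233. 155.] [0.5206 0.2522 0.064 ]
red [132 155  19  20 298] [141. 165.] [0.4844 0.3225 0.064 ]
red [119 171   9  14  49] [121. 179.] [0.4652 0.3368 0.064 ]
red [297 187  20  20 316] [306. 196.] [0.5109 0.1841 0.064 ]
```

View pics/w3.png

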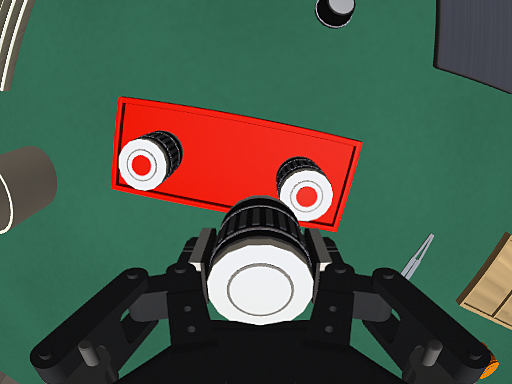

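Red dots are at (141,165) and (306,196), with tray corners near (120,97), (362,143), (337,231) and (112,188). The held cell is upright at (260,260).

Run:
```python
from h import *
c=[at("wrist",u,.012) for u in((120,97),(362,142),(337,230),(112,188))];print(np.round(c,3),np.mean(c,0))
for p in("scene","side"):
  im=cv2.cvtColor(cv2.imread(f"pics/{p}.png"),cv2.COLOR_BGR2RGB).astype(int);m=((im[...,0]>140)&(im[...,1]<80)&(im[...,2]<80)).astype(np.uint8)
  n,l,s,q=cv2.connectedComponentsWithStats(m)
  for k in range(1,n):
    if 4<s[k,4]<60: print(p,s[k,4],np.round(q[k]),np.round(at(p,q[k],.064),3))
print(at("wrist",(435,68),.008))
o,M=st();go((.499,.2525,.2236),M,o)
```

```text
[[0.524 0.383 0.012]
 [0.57  0.14  0.012]
 [0.475 0.121 0.012]
 [0.427 0.365 0.012]] [0.49892205 0.25223365 0.012     ]
scene 19 [196. 128.] [ 0.366 -0.271  0.064]
scene 42 [196. 136.] [ 0.402 -0.251  0.064]
scene 15 [317. 200.] [0.51  0.183 0.064]
scene 19 [370. 208.] [0.485 0.321 0.064]
side 16 [137. 194.] [0.706 0.349 0.064]
side 5 [351. 196.] [ 0.31  -0.268  0.064]
side 12 [351. 202.] [ 0.289 -0.248  0.064]
side 6 [206. 212.] [0.513 0.184 0.064]
side 16 [ 58. 225.] [0.718 0.616 0.064]
side 9 [172. 235.] [0.487 0.322 0.064]
[0.679817   0.09349066 0.008     ]
t 15.6 pos [0.5015 0.2221 0.2237] psi 0.386 zax [ 0. -0. -1.] F [ 0.08 -0.69 -1.84] T [ 0.01 -0.05 -0.06] w 0.543 gf 41.6
units [ 0.46 -1.45  0.  ]
```

>>> servo_tool:
  motion: [0.23, -0.72, 0, 0, 0, 0, 1, 0.23, -0.73, 0, 0, 0, 0, 1, 0, 0, 0, 0, 0, -0.95, 1, 0, 0, 0, 0, 0, -0.95, 1, 0, 0, 0, 0, 0, -0.95, 1]

```text
t: 16.23
eef_pos: [0.4987, 0.2548, 0.2237]
tool_rot: [-0.0, 0.917, 0.399, 0.0]
contact_force: [-0.2, 0.4, -1.8]
gripper_width: 0.543
grasp_force: 41.6
```

>>> servo_tool:
  motion: [0, 0, 0, 0, 0, -0.95, 1, 0, 0, 0, 0, 0, -0.95, 1, 0, 0, 0, 0, 0, -0.95, 1, 0, 0, 0, 0, 0, -0.93, 1, 0, 0, 0, 0, 0, 0, 1]

```text
t: 16.85
eef_pos: [0.4988, 0.2543, 0.2237]
tool_rot: [-0.0, 0.771, 0.637, 0.0]
contact_force: [0.6, -0.1, -1.6]
gripper_width: 0.541
grasp_force: 41.6
```

>>> servo_tool:
  motion: [0, 0, 0.8, 0, 0, 0, 1, 0, 0, 0.8, 0, 0, 0, 1, 0, 0, 0, 0, 0, 0, 1]

```text
t: 17.23
eef_pos: [0.4979, 0.2525, 0.1895]
tool_rot: [-0.0, 0.771, 0.637, -0.002]
contact_force: [-0.2, 0.3, -2.1]
gripper_width: 0.537
grasp_force: 41.6
```

Run:
```python
from h import *
o,M=st();go((.4985,.2527,.0935),M,o)
```

```text
t 17.23 pos [0.4979 0.2525 0.1895] psi 1.381 zax [-0.004 -0.002 -1.   ] F [-0.2   0.26 -2.09] T [ 0.01 -0.01  0.02] w 0.537 gf 41.6
units [0.03 0.04 4.8 ]
```

>>> servo_tool:
  motion: [0, 0, 0.9, 0, 0, 0, 1, 0, 0, 0.9, 0, 0, 0, 1, 0, 0, 0.9, 0, 0, 0, 1, 0, 0, 0.9, 0, 0, 0, 1, 0, 0, 0.6, 0, 0, 0, 1]

```text
t: 17.85
eef_pos: [0.4986, 0.2529, 0.1061]
tool_rot: [-0.0, 0.771, 0.637, -0.001]
contact_force: [0.7, 0.3, -0.8]
gripper_width: 0.544
grasp_force: 41.6
```

>>> servo_tool:
  motion: [0, 0, 0.3, 0, 0, 0, 1, 0, 0, 0.15, 0, 0, 0, 1, 0, 0, 0, 0, 0, 0, 1]

```text
t: 18.23
eef_pos: [0.4992, 0.2532, 0.0989]
tool_rot: [0.0, 0.771, 0.637, 0.0]
contact_force: [-0.4, -0.1, -2.0]
gripper_width: 0.539
grasp_force: 41.6
```

Run:
```python
from h import *
o,M=st();go((.4985,.2527,.0935),M,o)
```

```text
t 18.23 pos [0.4992 0.2532 0.0989] psi 1.381 zax [ 0.  0. -1.] F [-0.39 -0.11 -1.99] T [ 0.01 -0.01 -0.03] w 0.539 gf 41.6
units [-0.03 -0.03  0.27]
```

>>> servo_tool:
  motion: [0, 0, 0.15, 0, 0, 0, 1, 0, 0, 0.08, 0, 0, 0, 1, 0, 0, 0, 0, 0, 0, 1]

```text
t: 18.6
eef_pos: [0.499, 0.2531, 0.0941]
tool_rot: [0.0, 0.771, 0.637, -0.0]
contact_force: [-0.1, -0.1, -2.6]
gripper_width: 0.542
grasp_force: 41.6
```

>>> servo_tool:
  motion: [0, 0, 0.04, 0, 0, 0, 1, 0, 0, 0, 0, 0, 0, 1]

```text
t: 18.85
eef_pos: [0.4991, 0.2532, 0.0936]
tool_rot: [0.0, 0.771, 0.637, 0.0]
contact_force: [-1.0, -0.9, 1.1]
gripper_width: 0.544
grasp_force: 41.8
```

>>> servo_tool:
  motion: [0, 0, 0.04, 0, 0, 0, 1, 0, 0, 0, 0, 0, 0, 1]

```text
t: 19.1
eef_pos: [0.4991, 0.2532, 0.0935]
tool_rot: [0.0, 0.771, 0.637, 0.0]
contact_force: [-3.2, -2.7, 10.0]
gripper_width: 0.534
grasp_force: 42.6
```

>>> servo_tool:
  motion: [0, 0, -0.04, 0, 0, 0, 1, 0, 0, 0, 0, 0, 0, 0.4, 0, 0, 0, 0, 0, 0, 0, 0, 0, 0, 0, 0, 0, 0, 0, 0, 0, 0, 0, 0, 0]

```text
t: 19.73
eef_pos: [0.499, 0.2532, 0.0933]
tool_rot: [-0.0, 0.771, 0.637, 0.0]
contact_force: [-0.1, -1.2, -0.1]
gripper_width: 0.999
grasp_force: 0.0
```

>>> servo_tool:
  motion: [0, 0, -0.5, 0, 0, 0, 0, 0, 0, -0.8, 0, 0, 0, 0, 0, 0, -1, 0, 0, 0, 0, 0, 0, -1, 0, 0, 0, 0, 0, 0, -1, 0, 0, 0, 0]

```text
t: 20.35
eef_pos: [0.4992, 0.2532, 0.1812]
tool_rot: [0.0, 0.771, 0.637, 0.001]
contact_force: [1.6, -0.2, -0.4]
gripper_width: 0.998
grasp_force: 0.0
```

>>> servo_tool:
  motion: [0, 0, -1, 0, 0, 0, 0, 0, 0, -1, 0, 0, 0, 0, 0, 0, 0, 0, 0, 0, 0]

```text
t: 20.72
eef_pos: [0.4998, 0.2537, 0.2213]
tool_rot: [0.0, 0.771, 0.637, 0.002]
contact_force: [0.3, 0.1, -0.6]
gripper_width: 0.998
grasp_force: 0.0
```

Run:
```python
from h import *
im=save("side","s2");o,M=st()
f=im[185:260,140:240]
w=save("wrist","w4")
cv2.imwrite("pics/c2.png",np.hstack([cv2.resize(w[...,::-1],(400,300)),cv2.resize(f[...,::-1],(400,300),interpolation=cv2.INTER_CUBIC)]))
for c in("wrist","side"):
 for n in("cell_a","reject_1"):
  for b in bot.boxes_of(c,n):
    if b["p"]>.2: print(c,n,round(b["p"],2),np.round(b["uv"]),np.round(at(c,b["uv"],.04),3))
go((.473,-.3128,.22),M,o)
```

```text
t 20.77 pos [0.4993 0.2532 0.2201] psi 1.381 zax [ 0.001  0.001 -1.   ] F [-0.14 -0.91 -0.4 ] T [0.   0.02 0.01] w 1.002 gf 0.0
wrist cell_a 0.83 [262. 187.] [0.499 0.249 0.04 ]
wrist reject_1 0.95 [285. 246.] [0.51  0.187 0.04 ]
wrist reject_1 0.64 [225. 106.] [0.482 0.324 0.04 ]
side cell_a 0.82 [194. 230.] [0.486 0.247 0.04 ]
side cell_a 0.67 [328. 171.] [ 0.463 -0.294  0.04 ]
side cell_a 0.54 [286. 152.] [ 0.626 -0.223  0.04 ]
side reject_1 0.84 [176. 239.] [0.481 0.313 0.04 ]
side reject_1 0.66 [207. 216.] [0.513 0.181 0.04 ]
side reject_1 0.21 [208. 157.] [0.764 0.044 0.04 ]
units [-2.804e+01  4.050e+00 -1.000e-02]
```

View pics/c2.png

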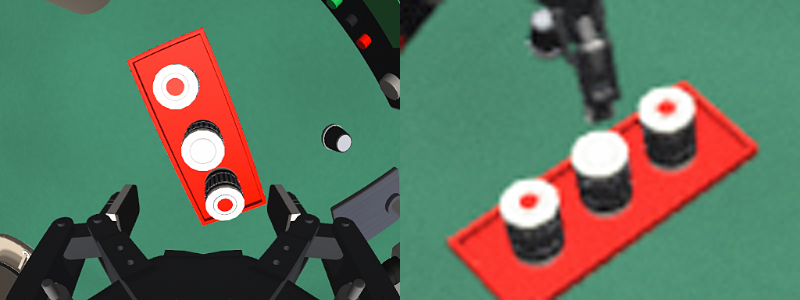

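The wrist and side views show the lighter cell standing upright in line between the two red-dotted rejects. Now back for the heavier one.

>>> servo_tool:
  motion: [-1, 0.14, 0, 0, 0, 0, 0, -1, 0.14, 0, 0, 0, 0, 0, -1, 0.14, 0, 0, 0, 0, 0, -1, 0.14, 0, 0, 0, 0, 0, -1, 0.14, 0, 0, 0, 0, 0]

```text
t: 21.65
eef_pos: [0.4938, 0.15, 0.2193]
tool_rot: [0.0, 0.771, 0.637, -0.0]
contact_force: [0.2, -0.3, 0.4]
gripper_width: 1.001
grasp_force: 0.0
```

>>> servo_tool:
  motion: [-1, 0.14, 0, 0, 0, 0, 0, -1, 0.14, 0, 0, 0, 0, 0, -1, 0.14, 0, 0, 0, 0, 0, -1, 0.14, 0, 0, 0, 0, 0, -1, 0.14, 0, 0, 0, 0, 0]

```text
t: 22.28
eef_pos: [0.4884, 0.0493, 0.2194]
tool_rot: [0.0, 0.771, 0.636, -0.0]
contact_force: [-0.2, 0.4, -0.1]
gripper_width: 0.999
grasp_force: 0.0
```

>>> servo_tool:
  motion: [-1, 0.14, 0, 0, 0, 0, 0, -1, 0.14, 0, 0, 0, 0, 0, -1, 0.14, 0, 0, 0, 0, 0, -1, 0.14, 0, 0, 0, 0, 0, -1, 0.14, 0, 0, 0, 0, 0]

```text
t: 22.9
eef_pos: [0.483, -0.0514, 0.2194]
tool_rot: [0.0, 0.771, 0.636, -0.0]
contact_force: [0.8, 0.3, -0.4]
gripper_width: 1.0
grasp_force: 0.0
```

>>> servo_tool:
  motion: [-1, 0.14, 0, 0, 0, 0, 0, -1, 0.14, 0, 0, 0, 0, 0, -1, 0.14, 0, 0, 0, 0, 0, -1, 0.14, 0, 0, 0, 0, 0, -1, 0.14, 0, 0, 0, 0, 0]

```text
t: 23.52
eef_pos: [0.4777, -0.1521, 0.2194]
tool_rot: [0.0, 0.771, 0.636, -0.0]
contact_force: [0.6, 0.3, 0.8]
gripper_width: 0.997
grasp_force: 0.0
```

>>> servo_tool:
  motion: [-1, 0.14, 0, 0, 0, 0, 0, -1, 0.14, 0, 0, 0, 0, 0, -1, 0.14, 0, 0, 0, 0, 0, -1, 0.14, 0, 0, 0, 0, 0, -1, 0.14, 0, 0, 0, 0, 0]

```text
t: 24.15
eef_pos: [0.4726, -0.2528, 0.2194]
tool_rot: [0.0, 0.771, 0.637, -0.0]
contact_force: [0.4, 0.4, -0.7]
gripper_width: 1.001
grasp_force: 0.0
```

>>> servo_tool:
  motion: [-1, 0.14, 0, 0, 0, 0, 0, -1, 0.14, 0, 0, 0, 0, 0, -1, 0.14, 0, 0, 0, 0, 0, 0, 0, 0, 0, 0, 0.9, 0, 0, 0, 0, 0, 0, 0.9, 0]

```text
t: 24.78
eef_pos: [0.4704, -0.3127, 0.2192]
tool_rot: [-0.0, 0.851, 0.525, 0.0]
contact_force: [0.8, -0.4, -0.9]
gripper_width: 0.996
grasp_force: 0.0
```

>>> servo_tool:
  motion: [0, 0, 0, 0, 0, 0.9, 0, 0, 0, 0, 0, 0, 0.9, 0, 0, 0, 0, 0, 0, 0.9, 0, 0, 0, 0, 0, 0, 0.9, 0, 0, 0, 0, 0, 0, 0.9, 0]

```text
t: 25.4
eef_pos: [0.4706, -0.3122, 0.2193]
tool_rot: [-0.0, 0.977, 0.214, -0.0]
contact_force: [0.7, 0.1, 0.1]
gripper_width: 1.004
grasp_force: 0.0
```

>>> servo_tool:
  motion: [0, 0, 0, 0, 0, 0.9, 0, 0, 0, 0, 0, 0, 0, 0, 0, 0, 0, 0, 0, 0, 0]

```text
t: 25.78
eef_pos: [0.4705, -0.3118, 0.2193]
tool_rot: [-0.0, 0.988, 0.151, -0.0]
contact_force: [-0.6, 0.2, -0.4]
gripper_width: 0.995
grasp_force: 0.0
```

Run:
```python
from h import *
im=save("wrist","w5");o,M=st()
for b in bot.boxes_of("wrist","cell_a"):
    if b["p"]>.2: print(round(b["p"],2),np.round(b["uv"]),np.round(at("wrist",b["uv"],.04),3))
m=(im.min(2)>225).astype(np.uint8)
n,l,s,c=cv2.connectedComponentsWithStats(m)
for i in range(1,n):
    if s[i,4]>500: print("white",s[i,4],np.round(c[i]),np.round(at("wrist",c[i],.065),4))
go((.473,-.3128,.094),M,o)
```

```text
t 25.82 pos [ 0.4705 -0.3118  0.2192] psi 0.303 zax [-0.  0. -1.] F [ 0.31 -0.59 -0.44] T [-0.01  0.05 -0.02] w 0.995 gf 0.0
0.92 [211.   8.] [ 0.604 -0.228  0.04 ]
0.73 [202. 289.] [ 0.341 -0.289  0.04 ]
0.71 [263. 187.] [ 0.468 -0.316  0.04 ]
0.71 [386. 214.] [ 0.477 -0.438  0.04 ]
white 2141 [262. 191.] [ 0.4715 -0.3135  0.065 ]
units [0.1  0.08 6.26]
```

>>> servo_tool:
  motion: [0.1, 0.08, 0.9, 0, 0, 0, 0, 0, 0, 0.9, 0, 0, 0, 0, 0, 0, 0.9, 0, 0, 0, 0, 0, 0, 0.9, 0, 0, 0, 0, 0, 0, 0.9, 0, 0, 0, 0]

```text
t: 26.5
eef_pos: [0.4727, -0.3124, 0.1278]
tool_rot: [-0.0, 0.989, 0.15, -0.0]
contact_force: [-0.4, -0.2, -0.6]
gripper_width: 0.999
grasp_force: 0.0
```

>>> servo_tool:
  motion: [0, 0, 0.9, 0, 0, 0, 0, 0, 0, 0.86, 0, 0, 0, 0, 0, 0, 0, 0, 0, 0, 0, 0, 0, 0, 0, 0, 0, 0.6, 0, 0, 0, 0, 0, 0, 1]

```text
t: 27.12
eef_pos: [0.4734, -0.3128, 0.0949]
tool_rot: [0.0, 0.989, 0.15, 0.001]
contact_force: [-0.6, 0.3, 0.1]
gripper_width: 0.608
grasp_force: 0.0
```

>>> servo_tool:
  motion: [0, 0, 0, 0, 0, 0, 1, 0, 0, 0, 0, 0, 0, 1, 0, 0, 0, 0, 0, 0, 1]

```text
t: 27.5
eef_pos: [0.4734, -0.3129, 0.0951]
tool_rot: [0.001, 0.989, 0.15, 0.001]
contact_force: [-1.7, 1.2, 6.3]
gripper_width: 0.544
grasp_force: 41.2
```

>>> servo_tool:
  motion: [0, 0, -0.5, 0, 0, 0, 1, 0, 0, -0.9, 0, 0, 0, 1, 0, 0, -1, 0, 0, 0, 1, 0, 0, -1, 0, 0, 0, 1, 0, 0, -1, 0, 0, 0, 1]

```text
t: 28.12
eef_pos: [0.4728, -0.3125, 0.1838]
tool_rot: [0.0, 0.989, 0.15, 0.0]
contact_force: [0.1, 0.3, -3.3]
gripper_width: 0.546
grasp_force: 41.8
```

>>> servo_tool:
  motion: [0, 0, -0.5, 0, 0, 0, 1, 0, 0, 0, 0, 0, 0, 1]

```text
t: 28.38
eef_pos: [0.4731, -0.3127, 0.1931]
tool_rot: [0.001, 0.989, 0.15, 0.001]
contact_force: [0.0, 0.1, -3.2]
gripper_width: 0.539
grasp_force: 41.8
```

Run:
```python
from h import *
o,M=st();go((.54,-.01,.195),M,o)
```

```text
t 28.38 pos [ 0.4731 -0.3127  0.1931] psi 0.301 zax [ 0.001 -0.001 -1.   ] F [ 0.04  0.11 -3.22] T [-0.04  0.03  0.06] w 0.539 gf 41.8
units [  7.68 -13.46  -0.1 ]
```

>>> servo_tool:
  motion: [0.55, -0.96, 0, 0, 0, 0, 1, 0.55, -0.96, 0, 0, 0, 0, 1, 0.55, -0.96, 0, 0, 0, 0, 1, 0.55, -0.96, 0, 0, 0, 0, 1, 0.55, -0.96, 0, 0, 0, 0, 1]

```text
t: 29.0
eef_pos: [0.4965, -0.2037, 0.1912]
tool_rot: [-0.0, 0.989, 0.15, -0.001]
contact_force: [0.1, 0.2, -3.2]
gripper_width: 0.538
grasp_force: 42.3
```

>>> servo_tool:
  motion: [0.55, -0.96, 0, 0, 0, 0, 1, 0.55, -0.96, 0, 0, 0, 0, 1, 0.55, -0.96, 0, 0, 0, 0, 1, 0.55, -0.96, 0, 0, 0, 0, 1, 0.55, -0.96, 0, 0, 0, 0, 1]

```text
t: 29.62
eef_pos: [0.5205, -0.0958, 0.1912]
tool_rot: [-0.0, 0.989, 0.15, -0.001]
contact_force: [0.3, 0.6, -2.7]
gripper_width: 0.541
grasp_force: 42.3
```

>>> servo_tool:
  motion: [0.55, -0.96, 0, 0, 0, 0, 1, 0.55, -0.96, 0, 0, 0, 0, 1, 0.55, -0.96, 0, 0, 0, 0, 1, 0.55, -0.96, 0, 0, 0, 0, 1, 0, 0, 0, 0, 0, 0, 1]

```text
t: 30.25
eef_pos: [0.54, -0.008, 0.1914]
tool_rot: [-0.001, 0.988, 0.152, -0.0]
contact_force: [-0.4, -0.5, -3.0]
gripper_width: 0.542
grasp_force: 42.5
```

>>> servo_tool:
  motion: [0, 0, 0, 0, 0, 0, 1]

```text
t: 30.38
eef_pos: [0.5396, -0.011, 0.1915]
tool_rot: [0.0, 0.989, 0.15, -0.001]
contact_force: [-0.0, -1.1, -2.8]
gripper_width: 0.539
grasp_force: 42.5
```

Run:
```python
from h import *
save("wrist","w6");o,M=st();c=ray("wrist",(256,192));print("camctr",c)
for b in bot.boxes_of("wrist","camera"): print(b)
```

```text
t 30.43 pos [ 0.5397 -0.0114  0.1916] psi 0.3 zax [-0.001 -0.001 -1.   ] F [-0.04 -0.37 -4.3 ] T [-0.03 -0.03  0.03] w 0.539 gf 42.5
camctr (array([0.6119523 , 0.01081726, 0.26177043]), array([-0.30916549, -0.08269789, -0.9474058 ]))
```

View pics/w6.png

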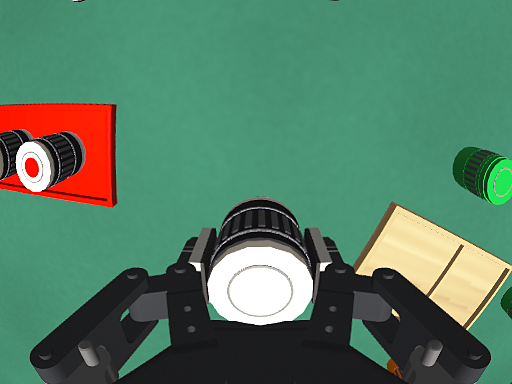

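This view shows the held cell centred in the fingers at (260,270), and the inspection camera is out of view above. I'll refine its pose with a joint fit of the base corners and ring seen by the fixed cameras.

Run:
```python
from h import *
from scipy.optimize import least_squares
S=lambda x,y,k,ox,oy:((x+.5)/k+ox-.5,(y+.5)/k+oy-.5)
C={"fr":(-.075,-.065),"fl":(-.075,.065),"bl":(.075,.065),"br":(.075,-.065)}
sc=lambda x,y:S(x,y,3.125,175,205); sd=lambda x,y:S(x,y,5,165,120)
ob=[("scene","fr",sc(128,127)),("scene","fl",sc(278,143)),("scene","bl",sc(263,297)),("scene","br",sc(97,291)),("side","bl",sd(77,213)),("side","fr",sd(328,216)),("side","fl",sd(212,298)),("scene","ring",sc(195,45)),("side","ring",sd(258,128))]
cal={c:bot.get_calibration(c) for c in("scene","side")}
def res(p,pr=0):
    x,y,a,rx,h=p;r=[]
    for c,n,uv in ob:
        l=np.array([rx,0,.135]) if n=="ring" else np.array([*C[n],h])
        w=np.array([x+np.cos(a)*l[0]-np.sin(a)*l[1],y+np.sin(a)*l[0]+np.cos(a)*l[1],l[2]])
        k=cal[c];u=cv2.projectPoints(w[None],np.array(k["rvec"],float),np.array(k["tvec"],float),np.array(k["mtx"],float),None)[0].ravel()
        r+=list(u-uv)
    return r
s=least_squares(res,[.769,.055,.3,-.075,.01],loss="soft_l1",bounds=([0,-1,-1,-.1,.004],[2,1,1,-.05,.02]))
print(s.x,np.round(np.reshape(res(s.x),(-1,2)),1))
x,y,a=s.x[:3];t=(x-.16*np.cos(a),y-.16*np.sin(a),.1951);print(t)
o,M=st();go(t,M,o)
```

```text
[ 0.76988892  0.05473433  0.30043526 -0.07204672  0.01053606] [[-0.5 -0.5]
 [ 0.2 -1.6]
 [ 0.2  3.4]
 [-0.7  0.2]
 [-0.8  0.2]
 [ 0.8 -0.6]
 [ 0.2  1.8]
 [ 0.3  0.9]
 [ 0.7  1.4]]
(np.float64(0.617055678953833), np.float64(0.007384567914603811), 0.1951)
t 30.48 pos [ 0.5398 -0.0114  0.1918] psi 0.3 zax [-0.001 -0.001 -1.   ] F [-0.42  0.46 -3.95] T [-0.02  0.01 -0.  ] w 0.54 gf 42.5
units [ 3.97  0.24 -0.17]
```

>>> servo_tool:
  motion: [0.8, 0.05, -0.04, 0, 0, 0, 1, 0.8, 0.05, -0.04, 0, 0, 0, 1, 0.8, 0.05, -0.04, 0, 0, 0, 1, 0.6, 0.05, -0.04, 0, 0, 0, 1, 0.5, 0.04, 0, 0, 0, 0, 1]

```text
t: 31.1
eef_pos: [0.6093, 0.0063, 0.1952]
tool_rot: [-0.0, 0.989, 0.15, -0.0]
contact_force: [0.2, 0.0, -3.5]
gripper_width: 0.543
grasp_force: 42.5
```

>>> servo_tool:
  motion: [0.3, 0, 0, 0, 0, 0, 1, 0.15, 0, 0, 0, 0, 0, 1, 0, 0, 0, 0, 0, 0, 1, 0, 0, 0, 0, 0, 0, 1]

```text
t: 31.6
eef_pos: [0.6167, 0.0085, 0.1953]
tool_rot: [0.0, 0.989, 0.15, -0.0]
contact_force: [-0.0, 0.5, -2.6]
gripper_width: 0.545
grasp_force: 42.5
```

Run:
```python
from h import *
o,M=st();go((.617,.0075,.1951),M,o)
a=save("scene","sc3");b=save("side","sd3")
f=lambda i,x,y,w,h:cv2.resize(i[y:y+h,x:x+w,::-1],(400,300),interpolation=cv2.INTER_CUBIC)
cv2.imwrite("pics/c3.png",np.hstack([f(a,175,190,160,120),f(b,160,100,120,90)]))
```

```text
t 31.6 pos [0.6167 0.0085 0.1953] psi 0.301 zax [-0. -0. -1.] F [-0.02  0.5  -2.62] T [-0.01  0.01 -0.02] w 0.545 gf 42.5
units [-0.    0.05  0.01]
```

View pics/c3.png

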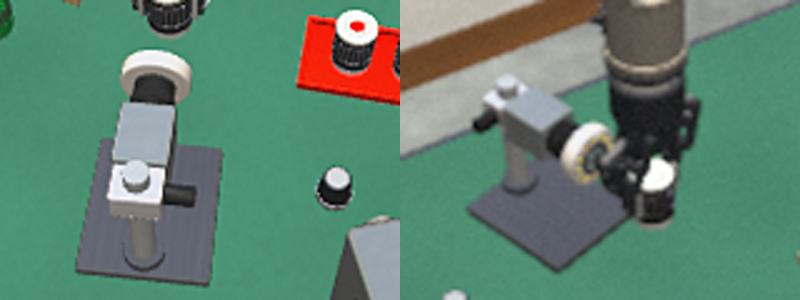

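The cell is held upright in front of the ring light, on its axis, and the camera is untouched. The full back corner of the base plate, at about (259,303), also agrees with the fit.

>>> servo_tool:
  motion: [0, 0.03, 0, 0, 0, 0, 1, 0, 0, 0, 0, 0, 0, 1, 0, 0, 0, 0, 0, 0, 1, 0, 0, 0, 0, 0, 0, 1]

```text
t: 32.2
eef_pos: [0.6172, 0.0081, 0.1953]
tool_rot: [-0.0, 0.989, 0.15, 0.0]
contact_force: [0.4, -0.0, -2.4]
gripper_width: 0.542
grasp_force: 42.5
```

```bash
python3 -c "
from h import *
st();print(bot.hand_in())"
```

```text
t 32.2 pos [0.6172 0.0081 0.1953] psi 0.301 zax [ 0.  0. -1.] F [ 0.44 -0.01 -2.42] T [0.01 0.02 0.01] w 0.542 gf 42.5
the job is handed in; nothing more can be done
None
```

I handed the job in at about 32 s, though the hand-in gave no pass/fail verdict: the lighter cell (right one, about 1.7 N against 3.1 N) stands midway between the rejects, and the heavier is held steady and upright within about 1 mm of the point I estimated 80 mm from the lens.

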